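# Seat the keyed rotor on the bench spinner

## Robot

A 6-joint arm with a two-finger parallel gripper is mounted at the origin on the work surface. World frame = base frame: x ahead of the robot, y to its left, z up, the work surface at z = 0. Lengths are in m, angles in rad, forces in N, time in s.
With the tool pointing down it reaches from about 0.3 to 0.775 m from the base axis. Payload 14.6 kg.
Tool frame: the origin (TCP) lies midway between the tips of the shut fingers; the grasp point (between the pads) lies 19 mm behind it (robot.tcp_to_grasp is the distance from the TCP to the grasp point, in m); z points along the fingers, y is the direction in which the jaws open and shut (so a half turn about z gives the same grasp; the last joint's range is limited). The gripper opens to 94 mm and grips with 3 to 60 N. Pads are 16 mm wide; open, the fingers measure 119 mm over their backs; the gripper's body (75 mm by 177 mm) begins 78 mm behind the grasp point.
Start: joints at [1.056, 0.3, 1.521, -0, 1.321, -0.067], TCP at [0.238, 0.496, 0.205] pointing down, gripper open.
Joint ranges: [-3.03, 3.03], [-0.79, 2.21], [0.23, 2.52], [-1.04, 4.18], [0, 3.07], [-2.55, 2.55]. Speed limits (rad/s): [2.22, 2.22, 2.57, 3.14, 3.14, 3.14].

## Interface

Orientations are given as [roll, pitch, yaw] about the fixed x, y, z axes, in that order (R = Rz(yaw) Ry(pitch) Rx(roll)).
In Python, from plant import robot gives the robot as it stands. The module is installed in compiled form; this text tells all that it offers.
- The arm moves only by the tool move_arm, never from a script. Its argument "commands" is a list of rows, each an object with "hand": the closure, from -1 (fully open) to 1 (shut); "dp": the shift along the tool's x, y, z in m, a list of three; "angular": the turn, a rotation vector about the tool's x, y, z in rad, a list of three. In form: [{"hand": hand, "dp": [dx, dy, dz], "angular": [rx, ry, rz]}, ...]. A call has 1 to 8 rows; each row shifts and turns the pose as measured when the row begins, along the tool's axes as they then stand; what a row does not reach is not made up. A row lasts 1/10 s, in which the tool goes at most 50 mm and 8.59 degrees, less where a joint would pass 70% of its speed; a pose out of reach is approached as far as the arm can. A call is refused whole if a number of a shift passes 0.05 or a number of a turn 0.15, either way. A call with a gripper value outside its range is refused whole. The fingers move at their own pace and stop on an object; "newtons" is the grip in N (left out, the last holds). Time passes only in rows, so rows that do not move let the fingers close. It gives the time, the measured TCP pose, the force and the opening at its end, in the units of the state.
- robot.observe(): the state, without advancing time (a new reading comes with each control period).
- robot.camera(name): name is "scene" or "top"; returns the picture (384x512x3 uint8, red, green, blue); there is no depth.
- robot.camera_model(name): a dict with "fx", "fy", "cx", "cy" (pixels), "eye" and "attitude" of the camera in the world. Camera axes: x right, y up, looking along -z (the intrinsics and any distortion apply to the point x, -y, -z); pixel columns grow to the right and rows downward; lengths in m; the calibration is good to about 2 mm. A picture is of the moment at which its call begins. camera_model takes no time and is no camera call.
- robot.finish_job(): hands the job in, once; it reports no verdict.
The state is a dict: "time_s": time; "joints": joint angles; "joint_vel": joint speeds; "effort": joint torques, N m; "tcp_pos": TCP position; "ee_rot": TCP orientation; "ft_force": force on the tool from outside, world axes, zero at the start; "torque": the same for the moment, N m; "opening": finger opening in m.
Only numpy, scipy, OpenCV 4.12 (cv2) and the standard library are available. Lean on these libraries where they do the work, as an engineer would, in place of code of your own. Each camera call takes 0.05 s, during which the arm holds its last target. There are 200 camera calls.

## Task

Fit the loose spacer ring over the neck of the bench spinner so it lies flat on the shoulder, and let go of it. Then take the rotor by its knob, put its keyed shaft into the hub, turn it until the key slips into the keyway, and push it fully home against the ejector spring until the rotor disc bears on the spacer. Finish while still gripping the knob and holding the rotor pressed firmly down on the spacer (if let go it springs up again), and leave the bottle, the jar and the tube rack where they are.

Things in the scene. Friction and masses are not known exactly. Their poses are not given: they have to be found in the camera images.
- base: Bench spinner, fixed: white housing 34 mm high, x -100 to +70 mm, y -85 to +85 mm, dark panel at its front (-x); on it a steel hub that does not turn. Origin on the bench under the hub's axis, z up. The hub is a pedestal 55 to 57 mm across, from 34 to 60 mm above the bench (its top is the shoulder), then a neck 43 to 44.5 mm across up to 78 mm.
- neck (a point): Centre of the neck's top face, 78 mm above the bench, axes as base. Here opens an upright 20 mm bore with one keyway along its length, 9 mm wide, reaching 14.5 mm from the axis. The keyway points to the base's -x, but turned about z by an unreported angle of up to 0.5 rad either way: see it from above or feel for it.
- shoulder (a point): Centre of the shoulder, 60 mm above the bench: the spacer's underside must lie here, its top then 2 mm above the neck's top. Pedestal and starting post are narrower than the ring, so fingers can reach down past its outside.
- pin (a point): Top of the brass ejector pin at rest, in the bore 32 mm below the neck's top. The shaft's tip must push it down 10 mm: spring force about 4 N at first, 10 N with the rotor home; it can go 12 mm. About 20 N in all on the rotor makes it bear firmly on the spacer.
- rotor: Aluminium tube rotor, 0.28 to 0.42 kg: disc 84 mm across, 14 mm thick, knob on top, keyed shaft below. Origin at the centre of the disc's underside, z up. Starts hanging by its disc in the square hole of a grey stand 62 mm high (lift at least 50 mm). Key resting on the neck's top: origin 26 mm above neck; home on the spacer: 2 mm above it.
- knob (a point): On the rotor's axis, 36 mm above the disc's underside, in the knob: a block 36 (x) by 22 (y) by 40 mm high standing on the disc, gripped across its flat y sides; the disc's top is 22 mm below this point.
- key (a point): Lower outer end of the key. Shaft: 18 mm diameter, 44 mm long below the disc, last 5 mm tapering to 12 mm. The key, on the rotor's -x side, is 6 mm wide, reaches 13 mm from the axis, from 4 to 26 mm below the disc; the last 18 mm of shaft are plain. A bar (14 by 7 by 5 mm) on the disc's rim is right above the key.
- spacer: Spacer ring, white plastic, outside 60 mm, hole 48 mm, 20 mm high, 0.06 kg; origin at the centre of its underside, z up. Starts flat on a grey round post 54 mm across, underside 30 mm above the bench, round a stub 38 mm across and 10 mm high.
- bottle: Bystander: amber glass bottle, 54 mm across, 110 mm high; origin at the underside's centre.
- jar: Bystander: clear jar with white cap, 44 mm across, 50 mm high; origin at the underside's centre.
- tuberack: Bystander: grey tube rack 60 by 130 by 42 mm high; origin at the underside's centre.
Mind the look-alikes: they are no part of the job. What is shaped like the spacer but orange is not meant. Several things have the shape of the base; the one meant has the colours described above.

How it is judged:
By the outcome, as a careful person would: the job done as asked, in the order asked, and still so for the second after the job is handed in, while the arm keeps its last pose, push and grip.
It also fails if it takes over 59 s, if anything falls off the work surface, if the arm or the gripper's body presses on something with over 40 N, if the wrist force passes 120 N, or if a joint passes its speed limit or range.

## Working session

There is one attempt and no reset: what is moved stays moved. The work goes in short steps, Python scripts to look and compute and a tool call to move; the robot and the scene stay as the last step left them, time stands still between calls to the robot, and variables do not carry over. Pictures are saved under pics/ and viewed, about 8 in all and at most 12, crops included, and the job is handed in when it is done.

Besides the shell and the picture viewer there is one more tool, called after "Emit:" by a JSON object that holds its "method" and its "body". move_arm: Moves the arm, as the interface text tells. Its arguments: {"type":"object","properties":{"commands":{"type":"array","items":{"type":"object","properties":{"hand":{"type":"number"},"dp":{"type":"array","items":{"type":"number"}},"angular":{"type":"array","items":{"type":"number"}}}}},"newtons":{"type":"number"}},"required":["commands"]}

```bash
mkdir -p pics; cat > h.py <<'E'
import numpy as np, cv2
from plant import robot
from scipy.spatial.transform import Rotation as R
E
python3 - <<'E'
from h import *
s=robot.observe(); print(s)
for n in("scene","top"):
    print(robot.camera_model(n)); im=robot.camera(n)
    cv2.imwrite(f"pics/{n}0.png",cv2.resize(im[:,:,::-1],(800,600),interpolation=cv2.INTER_CUBIC)); np.save(f"pics/{n}0.npy",im)
E
```

```text
{'time_s': 0.0, 'joints': array([ 1.05641070e+00,  3.00490957e-01,  1.52158916e+00, -7.16222443e-06,
        1.32067976e+00, -6.66148857e-02]), 'joint_vel': array([-4.72421078e-05,  3.17601456e-04,  1.36047279e-03, -4.27078702e-04,
       -6.02617019e-04,  1.15816165e-03]), 'effort': array([ 5.67326606e-04, -5.31782091e+01, -3.52763557e+01,  7.09390990e-02,
        2.40193005e-02, -8.46219837e-05]), 'tcp_pos': array([0.23800917, 0.49554414, 0.20487202]), 'ee_rot': array([-3.14042756e+00, -7.07749642e-05,  2.69382365e+00]), 'ft_force': array([0.10731963, 0.49724751, 0.38105214]), 'torque': array([-0.0233834 ,  0.07652858, -0.04540905]), 'opening': 0.093996239759394}
{'fx': 368.12639987842664, 'fy': 368.12639987842664, 'cx': 252.54334686623739, 'cy': 193.24874393859102, 'eye': array([1.04864914, 0.61246599, 0.61410566]), 'attitude': array([ 9.63881124e-01, -2.44677433e-03,  2.46967560e+00])}
{'fx': 418.3216973238645, 'fy': 418.3216973238645, 'cx': 254.82600822603496, 'cy': 194.66638731636775, 'eye': array([ 3.45505433e-01, -2.42721048e-04,  1.11890381e+00]), 'attitude': array([ 0.2198495 ,  0.00300766, -1.67383217])}
```

View pics/top0.png

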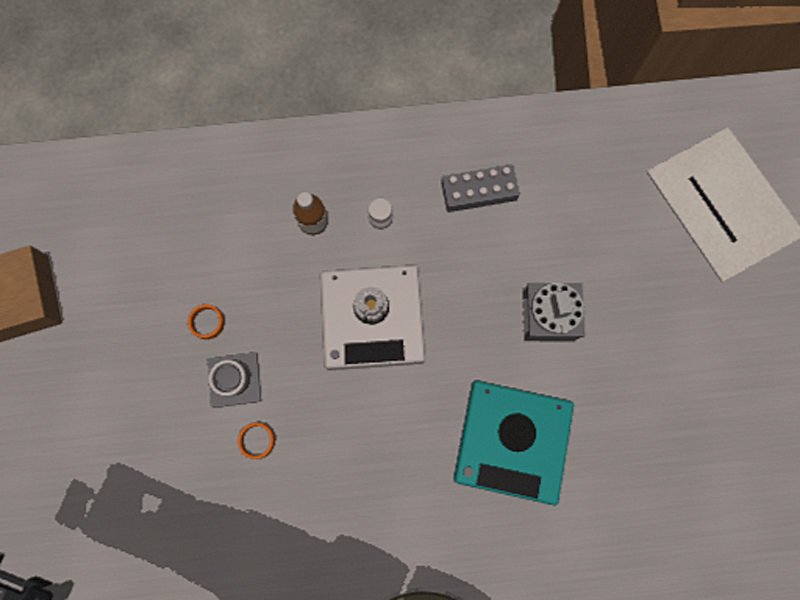

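View pics/scene0.png

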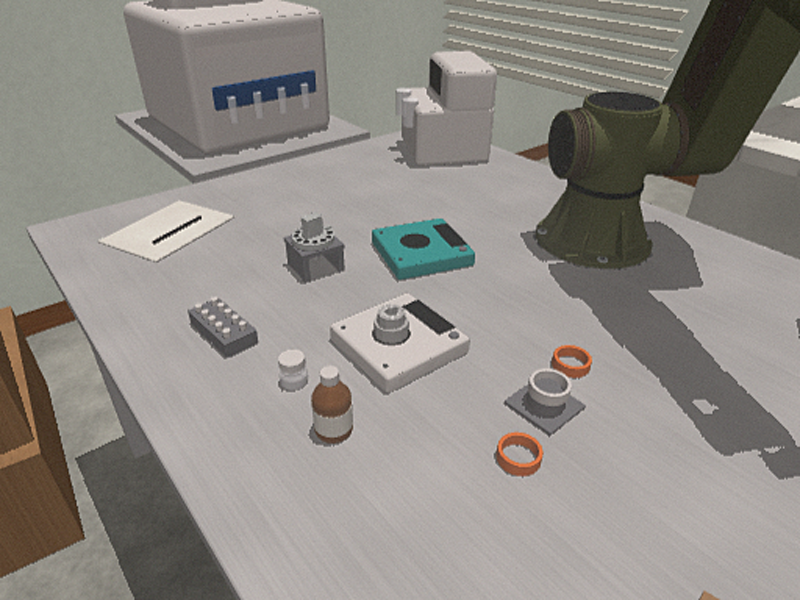

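The top view shows the white base at about (372,316), the white ring on its post at (229,378), and the rotor at (556,307) (pixels in the 800-wide picture). Next I'll measure these with masks and make close crops.

```bash
cat >> h.py <<'E'
def cam(n):
    m=robot.camera_model(n); return m, R.from_euler('xyz',m['attitude']).as_matrix(), np.array(m['eye'])
def ray(n,uv,z):
    m,A,e=cam(n); u,v=uv
    d=A@np.array([(u-m['cx'])/m['fx'],-(v-m['cy'])/m['fy'],-1]); return e+d*(z-e[2])/d[2]
def proj(n,P):
    m,A,e=cam(n); q=A.T@(np.array(P)-e); return np.array([m['cx']+m['fx']*q[0]/-q[2], m['cy']-m['fy']*q[1]/-q[2]])
def crop(im,c,w,h,k): 
    u,v=int(c[0]-w/2),int(c[1]-h/2); return cv2.resize(im[v:v+h,u:u+w,::-1],None,fx=k,fy=k,interpolation=cv2.INTER_NEAREST)
def blobs(mask,amin=40):
    n,l,s,c=cv2.connectedComponentsWithStats(mask.astype(np.uint8)); return [(l==i,s[i],c[i]) for i in range(1,n) if s[i][4]>amin]
E
python3 - <<'E'
from h import *
T=np.load("pics/top0.npy"); S=np.load("pics/scene0.npy")
hs=cv2.cvtColor(T,cv2.COLOR_RGB2HSV)
for p in [(238,180),(215,185),(147,230),(133,242),(160,242),(356,195),(150,256)]: print(p,T[p[1],p[0]],hs[p[1],p[0]])
def m(I,lo): return (I.min(2)>lo)
for n,I in(("top",T),("scene",S)):
  for lo in(175,200):
    for b,s,c in blobs(m(I,lo)):
        if s[4]<12000: print(n,lo,s,c.round(1))
a=np.hstack([crop(T,(238,195),80,72,5),crop(T,(356,197),80,72,5)])
b=np.hstack([crop(T,(147,242),50,46,5),crop(S,(250,208),60,46,5),crop(S,(351,250),50,46,5)])
w=800; out=np.zeros((590,800,3),np.uint8); out[:360,:a.shape[1]]=a; out[360:590,:b.shape[1]]=b[:, :800]
cv2.imwrite("pics/c1.png",out)
E
```

```text
(238, 180) [174 162 156] [ 10  26 174]
(215, 185) [174 160 157] [  5  25 174]
(147, 230) [134 125 122] [  8  23 134]
(133, 242) [154 144 140] [  9  23 154]
(160, 242) [98 95 94] [ 8 10 98]
(356, 195) [43 42 41] [15 12 43]
(150, 256) [104 100 100] [  0  10 104]
scene 175 [  81    0  123   19 1082] [144.1   7.9]
scene 175 [278  33  39  14 347] [296.8  39.3]
scene 175 [254  56  30  16 207] [269.4  63.6]
scene 175 [501  62  11   7  47] [507.3  65.4]
scene 175 [476  84  36  18 339] [494.8  92.4]
scene 175 [  63  128   86   39 1472] [105.5 146.6]
scene 175 [ 212  188   88   55 1649] [252.3 217.1]
scene 175 [178 224  17  10 136] [185.9 228.4]
scene 175 [205 233  12   9  76] [210.3 237.4]
scene 175 [339 232  27  22 107] [352.2 243.9]
scene 175 [172 364  15  20  41] [178.4 373.3]
scene 175 [150 369  19  15  82] [158.9 376.5]
scene 200 [478  84  34  18 201] [499.8  93.3]
scene 200 [ 65 132  83  34 855] [106.9 147.4]
```

View pics/c1.png

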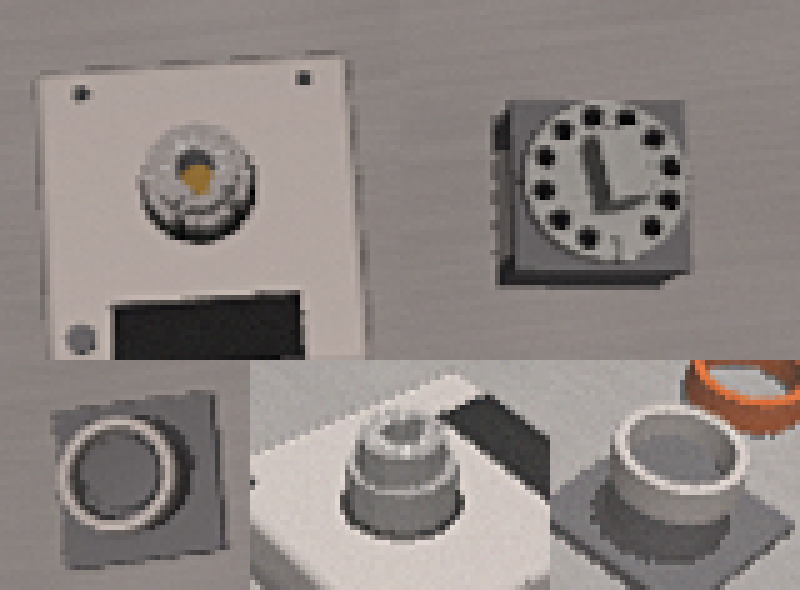

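```bash
cat > m.py <<'E'
from h import *
T=np.load("pics/top0.npy"); G=cv2.GaussianBlur(T,(3,3),0).min(2)
# housing
k=[(b,s,c) for b,s,c in blobs(G>146,1500) if b[190,212]]
b,s,c=k[0]; cn=max(cv2.findContours(b.astype(np.uint8),0,1)[0],key=cv2.contourArea)
rect=cv2.minAreaRect(cn); box=cv2.boxPoints(rect); W=np.array([ray("top",p,.034) for p in box])
print("housing",s,rect); print(W.round(4)); print([np.linalg.norm(W[i]-W[i-1]).round(4) for i in range(4)], W.mean(0).round(4))
# dark panel
b,s,c=[q for q in blobs((T.max(2)<70),100) if q[0][225,240]][0]
cn=max(cv2.findContours(b.astype(np.uint8),0,1)[0],key=cv2.contourArea); P=np.array([ray("top",p,.034) for p in cv2.boxPoints(cv2.minAreaRect(cn))]); print("panel",P.round(4),P.mean(0))
cen=W.mean(0)[:2]; d=P.mean(0)[:2]-cen
# base x axis: edge direction best aligned with -d
e=[(W[i]-W[i-1])[:2] for i in range(4)]; e=[v/np.linalg.norm(v) for v in e]; ex=max(e,key=lambda v:-v@d); print("ex",ex,"yaw",np.arctan2(ex[1],ex[0]),"origin",cen+.015*ex)
print("neck expected px",proj("top",[*(cen+.015*ex),.078]),proj("scene",[*(cen+.015*ex),.078]))
# rotor disc, ring
for nm,px,r,z,lo in(("disc",(358,195),26,.076,95),("ring",(146,241),16,.05,118)):
    g=G.copy(); M=np.zeros_like(g); cv2.circle(M,px,r,1,-1)
    bl=max(blobs((g>lo)&(M>0),60),key=lambda q:q[1][4]); cn=max(cv2.findContours(bl[0].astype(np.uint8),0,1)[0],key=cv2.contourArea)
    el=cv2.fitEllipse(cv2.convexHull(cn)); p=ray("top",el[0],z); sc=cam("top")[0]['fx']/(cam("top")[2][2]-z)
    print(nm,bl[1],el,p.round(4),"diam",np.array(el[1])/sc, "scene px",proj("scene",p))
E
python3 m.py; python3 - <<'E'
from h import *
T=np.load("pics/top0.npy")
print(T[165:212:1,320:322,0].T); print(T[180:215:3,335:382,1]); print(T[242,125:170,1])
E
```

```text
housing [ 206  171   65   63 2487] ((237.50233459472656, 202.033935546875), (59.5435791015625, 61.448246002197266), 86.09950256347656)
[[ 0.6564  0.106   0.034 ]
 [ 0.6509 -0.0591  0.034 ]
 [ 0.4898 -0.0522  0.034 ]
 [ 0.4954  0.1078  0.034 ]]
[np.float64(0.1609), np.float64(0.1652), np.float64(0.1612), np.float64(0.1601)] [0.5731 0.0256 0.034 ]
panel [[ 0.5287  0.0755  0.034 ]
 [ 0.5257 -0.022   0.034 ]
 [ 0.4922 -0.0208  0.034 ]
 [ 0.4953  0.076   0.034 ]] [0.51045932 0.02719633 0.034     ]
ex [ 0.99993528 -0.01137711] yaw -0.011377351692252995 origin [0.58812855 0.02546147]
neck expected px [236.26415879 192.35081583] [250.01958696 199.19510143]
disc [ 335  169   50   53 1425] ((359.1236267089844, 194.57119750976562), (48.90558624267578, 52.51927947998047), 160.15631103515625) [ 0.5503 -0.2859  0.076 ] diam [0.12192488 0.13093406] scene px [197.419688   149.20826397]
ring [130 230  27  23 181] ((142.82081604003906, 241.15499877929688), (23.2623348236084, 26.518909454345703), 85.18154907226562) [0.4919 0.2758 0.05  ] diam [0.05944037 0.06776164] scene px [353.04576386 245.06727802]
[... 2216 characters left out ...]
  45
   25  37  85 141 154 151 151 149 148 150 155  94  15   6   0 134 143 108
   93  94  92 124 134 131 133 131 133 131 132]
 [103  80  86  57  87 101  98  98  98  96  99  87  65  70  93 150 165 112
   42  61 137 156 153 150 110 133 153 150 150 153 156 123  97  92  94  94
   97  96  90 124 134 134 132 132 131 132 130]
 [103  52  34  26  93 105 101 102 101  98  98  99 100  98  98 100  97  95
   86  77  72  86  91  85  60  82  93 102  96  95  95  96  98  97  98  98
   99  96  92 114 130 131 131 131 129 127 128]]
[131 130 131 129 129 130 129 127 144 171 126  65  52  93 100  95  98  96
  99 100  98  97 101  99 101 100 101 104  65 107 171 128  68  40  35  95
 104 101 100 105  69 120 138 134 131]
```

```bash
cat > m2.py <<'E'
from h import *
from scipy.optimize import least_squares
T=np.load("pics/top0.npy"); S=np.load("pics/scene0.npy")
def circ(P):
    P=np.array(P)[:,:2]; f=lambda q:np.hypot(*(P-q[:2]).T)-q[2]
    r=least_squares(f,[*P.mean(0),.03],loss='soft_l1',f_scale=.001); return r.x, np.abs(f(r.x)).round(4)
# holes of rotor
bl=[q for q in blobs(T.max(2)<42,4) if np.hypot(*(q[2]-[356,195.5]))<17]
H=[]
for b,s,c in bl:
    w=(60-T.max(2).astype(float)).clip(0); ys,xs=np.mgrid[0:384,0:512]; m=(np.hypot(xs-c[0],ys-c[1])<2.6); w=w*m
    H.append(ray("top",((w*xs).sum()/w.sum(),(w*ys).sum()/w.sum()),.076))
H=np.array(H); (x,e)=circ(H); print("rotor",x,e); a=np.arctan2(*(H[:,:2]-x[:2]).T[::-1]); print(np.sort(a).round(3), np.diff(np.sort(a)).round(3))
for nm,p,z in(("bar",(359.4,210),.081),): print(nm,np.arctan2(*(ray("top",p,z)[:2]-x[:2])[::-1]), np.linalg.norm(ray("top",p,z)[:2]-x[:2]))
A,B=ray("top",(316+190/5+.0,161+140/5),.076),ray("top",(316+207/5,161+212/5),.076); print("knob side",A,B,np.arctan2(*(B-A)[:2][::-1]))
# ring ridge: radial maxima at mid wall
c0=np.array([144.7,241.]); P=[]; Gf=T[:,:,1].astype(np.float32)
for t in np.arange(0,2*np.pi,.15):
    r=np.arange(8.5,13.5,.1); xy=(c0+np.outer(r,[np.cos(t),np.sin(t)])).astype(np.float32)
    v=cv2.remap(Gf,xy[:,:1].copy(),xy[:,1:].copy(),cv2.INTER_LINEAR).ravel(); w=(v-v.max()+25).clip(0)
    P.append(ray("top",(xy*w[:,None]).sum(0)/w.sum(),.05))
print("ring (r .027?)",*circ(P))
q=lambda im,c,w,h,k: cv2.resize(cv2.convertScaleAbs(im[int(c[1]-h/2):int(c[1]+h/2),int(c[0]-w/2):int(c[0]+w/2),::-1],alpha=1.25),None,fx=k,fy=k,interpolation=cv2.INTER_CUBIC)
out=np.hstack([q(T,(236,192),32,44,12),q(S,(250,204),32,44,12)]); print(out.shape); cv2.imwrite("pics/c2.png",out)
E
python3 m2.py
```

```text
rotor [ 0.54607525 -0.28005736  0.03297543] [0.0001 0.0005 0.0003 0.0006 0.0001 0.0003 0.0002 0.0001 0.0001 0.0001
 0.0002]
[-2.544 -2.027 -1.498 -0.957 -0.457  0.083  0.603  1.117  1.658  2.172
  2.677] [0.518 0.529 0.541 0.5   0.54  0.52  0.514 0.541 0.514 0.504]
bar 3.112541534066136 0.036219332614709346
knob side [ 0.56614188 -0.27518813  0.076     ] [ 0.52804491 -0.27797413  0.076     ] -3.0685935176834738
ring (r .027?) [0.49096401 0.27119726 0.02680172] [0.0001 0.0001 0.0003 0.0002 0.0002 0.0001 0.0001 0.0001 0.0001 0.
 0.     0.0001 0.0002 0.0004 0.0001 0.0004 0.0002 0.0004 0.0001 0.0004
 0.0005 0.0004 0.0001 0.0002 0.     0.0003 0.     0.0001 0.0001 0.0003
 0.     0.     0.0001 0.0002 0.0001 0.0002 0.0002 0.0001 0.     0.0002
 0.0002 0.0001]
(528, 768, 3)
```

View pics/c2.png

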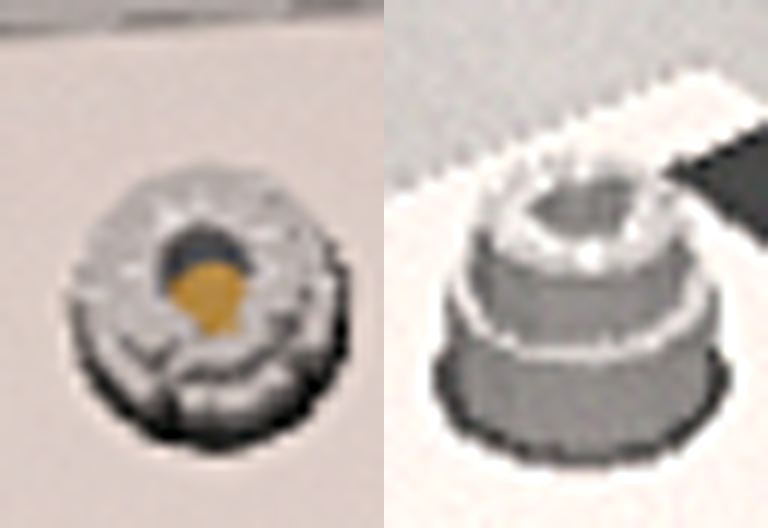

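```bash
python3 - <<'E'
from h import *
a=ray("top",(236.7,191.8),.078); k=ray("top",(220+218/12-.5,170+335/12-.5),.078); s=ray("scene",(250.25,198.8),.078)
print(a,s,k, np.linalg.norm(k-a), "keyway vs -x:",np.arctan2(*-(k-a)[:2][::-1]))
for nm,P in(("ring",[.4910,.2712,.05]),("rotor",[.5461,-.2801,.076]),("knobtop",[.5461,-.2801,.116])): print(nm,proj("scene",P))
# orange/dark inside bore: contour of non-bright region
T=np.load("pics/top0.npy").astype(int)
print(T[183:202,228:248,1]); print(T[183:202,228:248,0]-T[183:202,228:248,2])
E
```

```text
[0.58945029 0.02421965 0.078     ] [0.58663098 0.02448834 0.078     ] [0.57458226 0.02314275 0.078     ] 0.0149069864176768 keyway vs -x: 0.07230428080004728
ring [351.6906256 243.7993838]
rotor [199.5890897  149.50859529]
knobtop [198.53757596 137.76184148]
[[161 162 163 165 162 165 165 159 155 152 157 161 165 165 163 164 162 163
  160 161]
 [162 164 162 164 155 152 143 139 136 137 137 140 143 144 155 161 163 163
  163 164]
 [162 165 159 145 136 137 135 136 146 138 135 137 144 148 150 150 162 163
  163 163]
 [164 161 144 137 144 147 137 137 154 144 137 144 140 139 119 129 148 161
  163 163]
 [161 146 136 136 138 162 161 151 163 156 143 148 149 141 133 136 136 149
  163 164]
 [145 133 138 136 137 166 180 152 118 129 153 156 143 138 143 142 137 137
  148 163]
 [147 141 138 145 149 158 121  80  66  72  76 124 148 167 167 148 116 146
  125 153]
 [136 138 141 140 146 111  64  57  62  60  56  66 112 141 141 139 136 143
  139  93]
 [136 138 135 140 145  93  44  57  61  69  62  50  89 149 147 139 140 139
  144  91]
 [137 137 163 167 145  83  46  71 102 111 111  87  70 127 165 149 146 129
  
[... 1690 characters left out ...]
  11  10
    7  10]
 [  9  11  12  11  11   2  65 100  91  90  90 101  45  14  11  12  11   8
    8  10]
 [ 13  11   9  10   9   4  39  82  95  89  92  83  18   7  10  11  10  10
   12  10]
 [ 12  12  10  10  12   8   9  23  69  97  99  65  16   7   6   6   5  12
   13  10]
 [ 13  10   9  12  12  13   9   6  23  83  71  59  19  11   9   6   5  10
   13   6]
 [  8   8   6   9  13  11   6   8  15  14  12  12  11  10   9   5   9  11
   11   7]
 [ 10  12  10   6   8   5   7  10  13  11  10  10   9   5   5   8   8   6
    7   1]
 [  5  11  13  11   5   6  11  10   7   7   8   7   5   6  10  10   6   5
    5   3]
 [  1   7  12  13  11   9  10   5   4   6   5   6   6  12  13  12   8   2
    2   2]]
```

Neck ≈ (0.589, 0.0243), and the keyway shows only about 0.07–0.1 rad off. The ring is at (0.491, 0.2712) and the rotor at (0.546, -0.280) with yaw 0.075. The hole circle fits with residuals under 0.6 mm. Starting to move.

Emit:
{"method": "move_arm", "body": {"commands": [{"hand":-1,"dp":[0,0,0],"angular":[0,0,-0.15]},{"hand":-1,"dp":[0,0,0],"angular":[0,0,-0.15]},{"hand":-1,"dp":[0,0,0],"angular":[0,0,-0.15]},{"hand":-1,"dp":[-0.04,-0.036,0],"angular":[0,0,0]},{"hand":-1,"dp":[-0.04,-0.036,0],"angular":[0,0,0]},{"hand":-1,"dp":[-0.04,-0.036,0],"angular":[0,0,0]},{"hand":-1,"dp":[-0.04,-0.036,0],"angular":[0,0,0]},{"hand":-1,"dp":[-0.04,-0.036,0],"angular":[0,0,0]}], "newtons": 15}}

```text
time_s: 0.9
tcp_pos: [0.4269, 0.3288, 0.2025]
ee_rot: [-3.137, -0.004, -3.117]
ft_force: [0.8, 1.4, 0.1]
opening: 0.094
```

```bash
cat >> h.py <<'E'
def go(x,y,z,yaw=np.pi):
    s=robot.observe(); Rt=R.from_euler('xyz',s['ee_rot']); t=R.from_euler('xyz',[np.pi,0,yaw])
    print("pos",s['tcp_pos'].round(4),"rot",s['ee_rot'].round(4),"t",s['time_s'],"F",s['ft_force'].round(1),"M",s['torque'].round(2),"open",round(s['opening'],4),"j6",s['joints'][5].round(2))
    print("dp",Rt.inv().apply(np.array([x,y,z])-s['tcp_pos']).round(4),"ang",(Rt.inv()*t).as_rotvec().round(4))
E
python3 -c "
from h import *
go(.491,.2712,.12)"
```

```text
pos [0.4269 0.3288 0.2025] rot [-3.1374 -0.004  -3.1171] t 0.9 F [0.8 1.4 0.1] M [0.03 0.01 0.02] open 0.094 j6 -1.01
dp [-0.063  -0.0588  0.0825] ang [-0.0042 -0.004   0.0245]
```

Emit:
{"method": "move_arm", "body": {"commands": [{"hand":-1,"dp":[-0.02,-0.02,0.025],"angular":[-0.004,-0.004,0.02]},{"hand":-1,"dp":[-0.022,-0.02,0.03],"angular":[0,0,0]},{"hand":-1,"dp":[-0.02,-0.018,0.025],"angular":[0,0,0]},{"hand":-1,"dp":[0,0,0],"angular":[0,0,0]}]}}

```text
time_s: 1.3
tcp_pos: [0.4952, 0.2643, 0.1195]
ee_rot: [3.141, 0.001, 3.139]
ft_force: [-0.3, 0.2, 0.0]
opening: 0.0939
```

```bash
python3 -c "
from h import *
go(.491,.2712,.028)
T=robot.camera('top'); S=robot.camera('scene')
p=proj('top',[.491,.2712,.05]); q=proj('scene',[.491,.2712,.07])
cv2.imwrite('pics/c3.png',np.hstack([crop(T,p,56,80,7),crop(S,q,56,80,7)]))"
```

```text
pos [0.4952 0.2643 0.1195] rot [3.1414e+00 7.0000e-04 3.1389e+00] t 1.3 F [-0.3  0.2  0. ] M [ 0.03  0.02 -0.03] open 0.0939 j6 -1.14
dp [0.0043 0.0069 0.0915] ang [ 0.0001  0.0007 -0.0027]
```

View pics/c3.png

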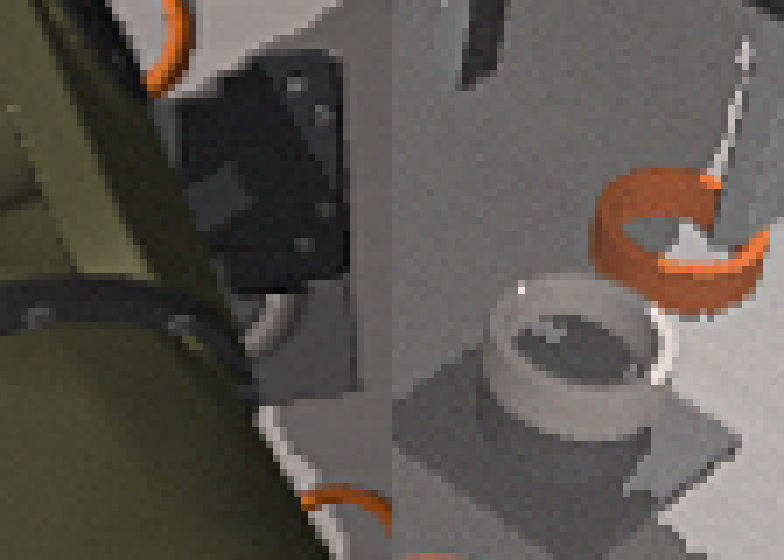

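The top view is hidden by the arm. The scene view shows the ring free below, with finger tips straddling it (left tip at about (480,85) in the crop). Correcting xy, then descending.

Emit:
{"method": "move_arm", "body": {"commands": [{"hand":-1,"dp":[0.004,0.007,0.02],"angular":[0,0,0]},{"hand":-1,"dp":[0,0,0.02],"angular":[0,0,0]},{"hand":-1,"dp":[0,0,0.0],"angular":[0,0,0]}]}}

```text
time_s: 1.7
tcp_pos: [0.4904, 0.2775, 0.0859]
ee_rot: [3.136, 0.009, -3.14]
ft_force: [-0.2, -0.1, 0.7]
opening: 0.0939
```

```bash
python3 -c "
from h import *
go(.491,.2712,.028)"
```

```text
pos [0.4904 0.2775 0.0859] rot [ 3.1365  0.0093 -3.1396] t 1.7 F [-0.2 -0.1  0.7] M [ 0.03  0.06 -0.05] open 0.0939 j6 -1.12
dp [-0.0001 -0.0066  0.0579] ang [0.0051 0.0093 0.002 ]
```

Emit:
{"method": "move_arm", "body": {"commands": [{"hand":-1,"dp":[0,-0.003,0.01],"angular":[0.004,0.007,0]},{"hand":-1,"dp":[0,0,0],"angular":[0,0,0]},{"hand":-1,"dp":[0,0,0],"angular":[0,0,0]}]}}

```text
time_s: 2.0
tcp_pos: [0.4907, 0.2764, 0.0789]
ee_rot: [3.139, 0.006, -3.137]
ft_force: [-0.3, -0.4, 0.5]
opening: 0.0938
```

```bash
python3 -c "
from h import *
go(.491,.2712,.028)
robot.camera('scene'); go(.491,.2712,.028)
robot.camera('scene'); go(.491,.2712,.028)"
```

```text
pos [0.4907 0.2764 0.0789] rot [ 3.1388  0.0056 -3.1373] t 2.0 F [-0.3 -0.4  0.5] M [ 0.07  0.06 -0.02] open 0.0938 j6 -1.13
dp [-0.     -0.0054  0.0509] ang [0.0028 0.0056 0.0043]
pos [0.4906 0.2763 0.0788] rot [ 3.1389  0.0054 -3.1374] t 2.05 F [-0.   0.3 -1. ] M [ 0.03 -0.    0.01] open 0.0939 j6 -1.13
dp [-0.0001 -0.0053  0.0508] ang [0.0027 0.0054 0.0042]
pos [0.4906 0.2763 0.0787] rot [ 3.1389  0.0053 -3.1376] t 2.1 F [ 0.   0.  -0.2] M [0.03 0.03 0.03] open 0.0941 j6 -1.13
dp [-0.0001 -0.0052  0.0507] ang [0.0027 0.0053 0.004 ]
```

Emit:
{"method": "move_arm", "body": {"commands": [{"hand":-1,"dp":[0,-0.006,0.015],"angular":[0.003,0.005,0.003]},{"hand":-1,"dp":[0,0,0.015],"angular":[0,0,0]},{"hand":-1,"dp":[0,0,0.015],"angular":[0,0,0]},{"hand":-1,"dp":[0,0,0],"angular":[0,0,0]},{"hand":-1,"dp":[0,0,0],"angular":[0,0,0]}]}}

```text
time_s: 2.6
tcp_pos: [0.4909, 0.2685, 0.0306]
ee_rot: [-3.141, -0.0, 3.141]
ft_force: [0.7, -0.6, 1.4]
opening: 0.0941
```

```bash
python3 -c "
from h import *
go(.491,.2712,.028)"
```

```text
pos [0.4909 0.2685 0.0306] rot [-3.1407e+00 -2.0000e-04  3.1412e+00] t 2.6 F [ 0.7 -0.6  1.4] M [ 0.07 -0.    0.07] open 0.0941 j6 -1.13
dp [-0.0001  0.0027  0.0026] ang [-0.0009 -0.0002 -0.0004]
```

Emit:
{"method": "move_arm", "body": {"commands": [{"hand":-1,"dp":[0,0.0025,0.001],"angular":[0,0,0]},{"hand":0,"dp":[0,0,0],"angular":[0,0,0]},{"hand":1,"dp":[0,0,0],"angular":[0,0,0]},{"hand":1,"dp":[0,0,0],"angular":[0,0,0]},{"hand":1,"dp":[0,0,0],"angular":[0,0,0]},{"hand":1,"dp":[0,0,0],"angular":[0,0,0]},{"hand":1,"dp":[0,0,0],"angular":[0,0,0]}], "newtons": 15}}

```text
time_s: 3.3
tcp_pos: [0.4918, 0.2714, 0.0314]
ee_rot: [3.141, 0.002, 3.141]
ft_force: [-0.8, 0.1, -0.2]
opening: 0.0585
```

```bash
python3 -c "
from h import *
go(.491,.2712,.028)"
```

```text
pos [0.4918 0.2714 0.0314] rot [3.1412e+00 2.4000e-03 3.1411e+00] t 3.3 F [-0.8  0.1 -0.2] M [ 0.02 -0.    0.02] open 0.0585 j6 -1.13
dp [ 0.0008 -0.0002  0.0034] ang [ 0.0003  0.0024 -0.0005]
```

Emit:
{"method": "move_arm", "body": {"commands": [{"hand":1,"dp":[0,0,-0.02],"angular":[0,0,0]},{"hand":1,"dp":[0,0,-0.03],"angular":[0,0,0]},{"hand":1,"dp":[0,0,-0.03],"angular":[0,0,0]},{"hand":1,"dp":[-0.02,-0.04,-0.01],"angular":[0,0,0]},{"hand":1,"dp":[-0.02,-0.04,0],"angular":[0,0,0]},{"hand":1,"dp":[-0.02,-0.04,0],"angular":[0,0,0]},{"hand":1,"dp":[-0.02,-0.04,0],"angular":[0,0,0]},{"hand":1,"dp":[0,0,0],"angular":[0,0,0]}]}}

```text
time_s: 4.1
tcp_pos: [0.5736, 0.1064, 0.1253]
ee_rot: [-3.141, 0.003, -3.138]
ft_force: [0.4, 0.5, -0.5]
opening: 0.0585
```

```bash
python3 -c "
from h import *
go(.589,.0243,.12)"
```

```text
pos [0.5736 0.1064 0.1253] rot [-3.1407e+00  2.7000e-03 -3.1379e+00] t 4.1 F [ 0.4  0.5 -0.5] M [ 0.11  0.01 -0.05] open 0.0585 j6 -1.45
dp [-0.0151 -0.0821  0.0055] ang [-0.0009  0.0027  0.0037]
```

Emit:
{"method": "move_arm", "body": {"commands": [{"hand":1,"dp":[-0.007,-0.035,0],"angular":[0,0.001,0.003]},{"hand":1,"dp":[-0.006,-0.028,0.002],"angular":[0,0,0]},{"hand":1,"dp":[0,-0.005,0],"angular":[0,0,0]},{"hand":1,"dp":[0,0,0],"angular":[0,0,0]},{"hand":1,"dp":[0,0,0],"angular":[0,0,0]}]}}

```text
time_s: 4.6
tcp_pos: [0.5864, 0.0376, 0.1229]
ee_rot: [-3.141, 0.0, 3.142]
ft_force: [0.9, 0.6, -0.5]
opening: 0.0584
```

```bash
python3 -c "
from h import *
go(.589,.0243,.12)
T=robot.camera('top'); S=robot.camera('scene'); np.save('pics/T4.npy',T); np.save('pics/S4.npy',S)
q=proj('scene',[.589,.0243,.11])
cv2.imwrite('pics/c4.png',np.hstack([crop(T,proj('top',[.589,.0243,.1]),56,76,7),crop(S,q,56,76,7)]))"
```

```text
pos [0.5864 0.0376 0.1229] rot [-3.1414e+00  4.0000e-04  3.1416e+00] t 4.6 F [ 0.9  0.6 -0.5] M [-0.01  0.05 -0.01] open 0.0584 j6 -1.57
dp [-0.0026 -0.0133  0.0029] ang [-0.0002  0.0004 -0.    ]
```

View pics/c4.png

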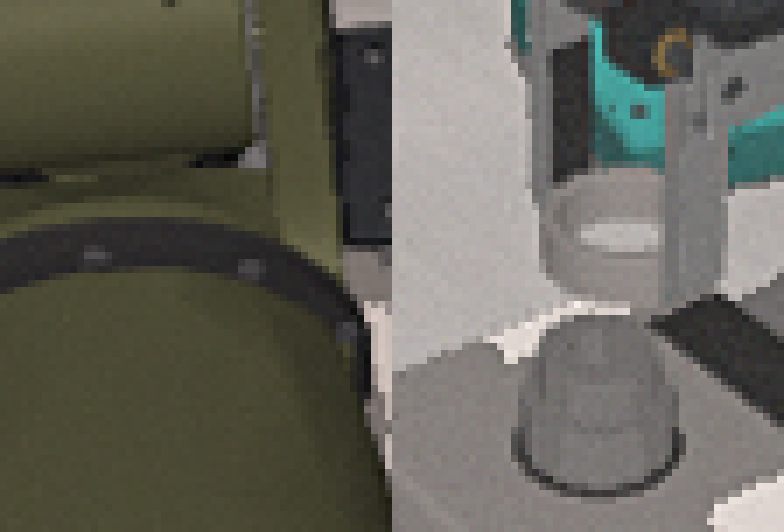

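```bash
python3 - <<'E'
from h import *
S=np.load('pics/S4.npy').astype(int); q=proj('scene',[.589,.0243,.11]); u0,v0=int(q[0]-28),int(q[1]-38); print(u0,v0)
def c(x,y,z,r): 
    t=np.linspace(0,6.283,200); P=np.array([proj('scene',[x+r*np.cos(a),y+r*np.sin(a),z]) for a in t]); return P.min(0).round(2),P.max(0).round(2)
zr=.1229-.0014
print("ring top",c(.5856,.0376,zr+.02,.03)); print("ring bot",c(.5856,.0376,zr,.03))
print("ring hole top",c(.5856,.0376,zr+.02,.024))
print("neck",c(.589,.0243,.078,.0219),"ped top",c(.589,.0243,.06,.028),"ped bot",c(.589,.0243,.034,.028))
for v in (25,30,35,38): print("row",v0+v,u0+18,S[v0+v,u0+18:u0+54].mean(1).round().astype(int))
for v in (50,54,57,62): print("row",v0+v,u0+14,S[v0+v,u0+14:u0+46].mean(1).round().astype(int))
for u in (27,29,31,34): print("col",u0+u,v0+20,S[v0+20:v0+50,u0+u].mean(1).round().astype(int))
E
```

```text
221 150
ring top (array([241.36, 172.85]), array([266.58, 186.47]))
ring bot (array([241.48, 179.74]), array([266.38, 193.57]))
ring hole top (array([243.88, 174.15]), array([264.06, 185.04]))
neck (array([240.68, 194.09]), array([258.23, 204.33])) ped top (array([238.38, 198.45]), array([260.57, 211.68])) ped bot (array([238.57, 206.5 ]), array([260.42, 219.92]))
row 175 239 [180 162 109 116  99  42  59  96 138 138 142 147 145 146 143 146 146 143
 146 150 137 110 112 119 121 118 120 126 120 127  80  85  79  78  82  74]
row 180 239 [177 179 189 121 129 110 108 126 124 130 137 129 137 139 139 141 139 134
 140 136 122 113 115 118 119 122 122 122 119 128 179 178 171 171 172 176]
row 185 239 [177 182 187 120 108 119 128 136 128 126 131 143 153 171 174 169 174 175
 148 155 132 112 112 131 117 121 120 118 116 140 175 175 175 174 175 175]
row 188 239 [178 179 178 150 107 122 124 129 131 131 135 136 135 136 139 139 140 140
 142 139 129 111 114 131 122 119 125 124 112 146 180 182 179 176 178 175]
row 200 235 [121 109 229 224 203 212 153 102 105 114 107 107 110 114 119 121 109 107
 112 109 111
[... 314 characters left out ...]
 130 129 126 127]
row 212 235 [129 135 133  81  70  97 114 114 112 111 119 126 122 118 118 119 112 116
 121 121 121 118 106 111 109 102  53  72 131 132 128 123]
col 248 170 [ 54  47  46  41  73 138 132 128 132 129 130 133 157 183 156 126 141 136
 131 139 135 126 147 208 208  95 109 112 120 118]
col 250 170 [ 74  79  85  99 131 147 138 135 136 135 129 147 184 182 173 143 139 139
 136 141 137 132 135 175 211 106 109 120 118 123]
col 252 170 [ 72  75  68  91 143 146 135 142 139 137 139 159 182 180 183 171 128 143
 136 140 138 141 132 166 207  94 103 108 109 106]
col 255 170 [120 105  78  98 139 146 141 139 140 140 139 155 185 180 180 174 126 146
 140 141 141 138 138 139 124 112 102 110 110 107]
```

Emit:
{"method": "move_arm", "body": {"commands": [{"hand":1,"dp":[-0.0024,-0.012,0.01],"angular":[0,0,0]},{"hand":1,"dp":[0,0,0.01],"angular":[0,0,0]},{"hand":1,"dp":[0,0,0],"angular":[0,0,0]},{"hand":1,"dp":[0,0,0],"angular":[0,0,0]}]}}

```text
time_s: 5.1
tcp_pos: [0.5886, 0.0267, 0.1006]
ee_rot: [-3.141, -0.0, -3.138]
ft_force: [-0.8, 0.4, 0.0]
opening: 0.0586
```

```bash
python3 -c "
from h import *
go(.5888,.0247,.08)"
```

```text
pos [0.5886 0.0267 0.1006] rot [-3.1415e+00 -3.0000e-04 -3.1385e+00] t 5.1 F [-0.8  0.4  0. ] M [ 0.05 -0.01 -0.02] open 0.0586 j6 -1.59
dp [-0.0002 -0.002   0.0206] ang [-0.0001 -0.0003  0.0031]
```

Emit:
{"method": "move_arm", "body": {"commands": [{"hand":1,"dp":[0,-0.002,0.009],"angular":[0,0,0.003]},{"hand":1,"dp":[0,0,0.005],"angular":[0,0,0]},{"hand":1,"dp":[0,0,0.0],"angular":[0,0,0]},{"hand":1,"dp":[0,0,0],"angular":[0,0,0]}]}}

```text
time_s: 5.5
tcp_pos: [0.5885, 0.0248, 0.0852]
ee_rot: [-3.142, -0.001, -3.142]
ft_force: [0.0, -0.2, -1.3]
opening: 0.0581
```

```bash
python3 -c "
from h import *
go(.5888,.0247,.08)"
```

```text
pos [0.5885 0.0248 0.0852] rot [-3.1415e+00 -6.0000e-04 -3.1416e+00] t 5.5 F [ 0.  -0.2 -1.3] M [-0.01  0.03  0.02] open 0.0581 j6 -1.59
dp [-0.0003 -0.0001  0.0052] ang [-0.0001 -0.0006  0.    ]
```

Emit:
{"method": "move_arm", "body": {"commands": [{"hand":1,"dp":[0,0,0.004],"angular":[0,0,0]},{"hand":1,"dp":[0,0,0.004],"angular":[0,0,0]},{"hand":1,"dp":[0,0,0.003],"angular":[0,0,0]},{"hand":1,"dp":[0,0,0.0],"angular":[0,0,0]}]}}

```text
time_s: 5.9
tcp_pos: [0.5886, 0.0249, 0.0736]
ee_rot: [-3.142, 0.0, -3.141]
ft_force: [0.3, 0.8, -0.6]
opening: 0.0584
```

Emit:
{"method": "move_arm", "body": {"commands": [{"hand":1,"dp":[0,0,0.004],"angular":[0,0,0]},{"hand":1,"dp":[0,0,0.004],"angular":[0,0,0]},{"hand":1,"dp":[0,0,0.003],"angular":[0,0,0]},{"hand":1,"dp":[0,0,0.0],"angular":[0,0,0]},{"hand":1,"dp":[0,0,0.0],"angular":[0,0,0]}]}}

```text
time_s: 6.4
tcp_pos: [0.5886, 0.0249, 0.0615]
ee_rot: [-3.141, -0.0, -3.141]
ft_force: [-0.5, -0.8, -0.3]
opening: 0.0584
```

Emit:
{"method": "move_arm", "body": {"commands": [{"hand":1,"dp":[0,0,0.002],"angular":[0,0,0]},{"hand":1,"dp":[0,0,0.002],"angular":[0,0,0]},{"hand":1,"dp":[0,0,0.0],"angular":[0,0,0]}]}}

```text
time_s: 6.7
tcp_pos: [0.5895, 0.0249, 0.0615]
ee_rot: [-3.141, 0.003, -3.141]
ft_force: [-0.1, -0.1, -0.4]
opening: 0.0583
```

The ring stops at z = 0.0615, where I predicted 0.0614, so it is on the shoulder. Releasing and retreating.

Emit:
{"method": "move_arm", "body": {"commands": [{"hand":-1,"dp":[0,0,0],"angular":[0,0,0]},{"hand":-1,"dp":[0,0,0],"angular":[0,0,0]},{"hand":-1,"dp":[0,0,0],"angular":[0,0,0]},{"hand":-1,"dp":[0,0,-0.02],"angular":[0,0,0]},{"hand":-1,"dp":[0,0,-0.04],"angular":[0,0,0]},{"hand":-1,"dp":[0,0,-0.04],"angular":[0,0,0]},{"hand":-1,"dp":[0,-0.02,-0.03],"angular":[0,0,0]}]}}

```text
time_s: 7.4
tcp_pos: [0.5871, 0.0062, 0.1905]
ee_rot: [3.141, -0.007, -3.139]
ft_force: [0.4, 0.3, -0.2]
opening: 0.0938
```

Emit:
{"method": "move_arm", "body": {"commands": [{"hand":-1,"dp":[0.005,-0.04,0],"angular":[0,0,0]},{"hand":-1,"dp":[0.005,-0.045,0],"angular":[0,0,-0.03]},{"hand":-1,"dp":[0.005,-0.045,0],"angular":[0,0,-0.03]},{"hand":-1,"dp":[0.005,-0.045,0],"angular":[0,0,-0.015]},{"hand":-1,"dp":[0.005,-0.045,0],"angular":[0,0,0]},{"hand":-1,"dp":[0,0,0],"angular":[0,0,0]}]}}

```text
time_s: 8.0
tcp_pos: [0.571, -0.2236, 0.1961]
ee_rot: [-3.14, 0.002, -3.059]
ft_force: [0.2, 0.1, -0.1]
opening: 0.0939
```

```bash
python3 -c "
from h import *
go(.5461,-.2801,.15,np.pi+.075)
T=robot.camera('top'); S=robot.camera('scene'); np.save('pics/T5.npy',T); np.save('pics/S5.npy',S)
q=proj('scene',[.589,.0243,.07])
cv2.imwrite('pics/c5.png',np.hstack([crop(T,proj('top',[.589,.0243,.07]),36,44,10),crop(S,q,36,44,10)]))"
```

```text
pos [ 0.571  -0.2236  0.1961] rot [-3.1399e+00  2.3000e-03 -3.0589e+00] t 8.0 F [ 0.2  0.1 -0.1] M [ 0.04 -0.03 -0.  ] open 0.0939 j6 -2.09
dp [ 0.0295 -0.0542  0.0461] ang [-0.0017  0.0023  0.0077]
```

View pics/c5.png

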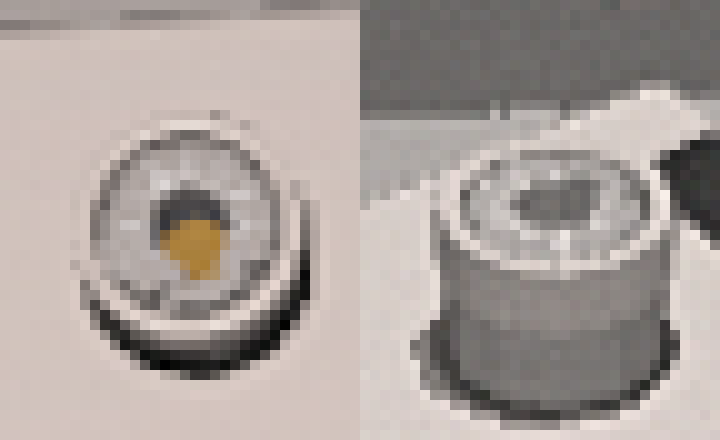

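The ring sits level around the neck, its rim just above the neck's face, and the keyway is visible at the bottom of the bore at about (205,270) in the crop. I'll use the neck circle to refine the axis.

```bash
python3 - <<'E'
from h import *
from scipy.optimize import least_squares
def fit(n,I,c0,r0,r1,z,dark):
    G=I.mean(2).astype(np.float32); P=[]
    for t in np.arange(0,6.28,.1):
        r=np.arange(r0,r1,.0003); W=np.c_[c0[0]+r*np.cos(t),c0[1]+r*np.sin(t),np.full(len(r),z)]
        p=np.array([proj(n,w) for w in W],np.float32); v=cv2.remap(G,p[:,:1].copy(),p[:,1:].copy(),cv2.INTER_LINEAR).ravel()
        if not dark: v=-v
        w=(v.min()+25-v).clip(0); P.append((W*w[:,None]).sum(0)[:2]/w.sum())
    P=np.array(P); f=lambda q:np.hypot(*(P-q[:2]).T)-q[2]
    s=least_squares(f,[*c0,.023],loss='soft_l1',f_scale=.0005); return s.x.round(4),np.median(abs(s.fun)).round(5)
T=np.load('pics/T5.npy');S=np.load('pics/S5.npy')
for n,I,c in(("top",T,(.589,.0243)),("scene",S,(.587,.0245))):
    print(n,"gap",fit(n,I,c,.0195,.0262,.078,True),"ring ridge",fit(n,I,c,.0235,.031,.080,False))
# keyway direction: brightness around circle r=12 mm
for c in((.589,.0243),):
    G=T.mean(2).astype(np.float32); a=np.arange(-.9,.95,.1)
    for r in(.0115,.0125,.0135):
        p=np.array([proj("top",[c[0]-r*np.cos(t),c[1]-r*np.sin(t),.078]) for t in a],np.float32)
        print(r,cv2.remap((T[:,:,0].astype(np.float32)-T[:,:,2]),p[:,:1].copy(),p[:,1:].copy(),1).ravel().round())
E
```

```text
Traceback (most recent call last):
  File "h.py", line 10, in proj
    m,A,e=cam(n); q=A.T@(np.array(P)-e); return np.array([m['cx']+m['fx']*q[0]/-q[2], m['cy']-m['fy']*q[1]/-q[2]])
          ~~~^^^
  File "h.py", line 5, in cam
    m=robot.camera_model(n); return m, R.from_euler('xyz',m['attitude']).as_matrix(), np.array(m['eye'])
ValueError: time passes only in moves, steps and waits
```

Emit:
{"method": "move_arm", "body": {"commands": [{"hand":-1,"dp":[0.014,-0.025,0.02],"angular":[0,0.002,0.007]},{"hand":-1,"dp":[0.013,-0.025,0.02],"angular":[0,0,0]},{"hand":-1,"dp":[0,0,0],"angular":[0,0,0]},{"hand":-1,"dp":[0,0,0],"angular":[0,0,0]}]}}

```text
time_s: 8.5
tcp_pos: [0.5501, -0.2677, 0.1556]
ee_rot: [-3.141, 0.002, -3.058]
ft_force: [0.2, 0.2, 0.5]
opening: 0.0938
```

```bash
python3 -c "
from h import *
go(.5461,-.2801,.085,np.pi+.075)"
```

```text
pos [ 0.5501 -0.2677  0.1556] rot [-3.1411e+00  1.7000e-03 -3.0577e+00] t 8.5 F [0.2 0.2 0.5] M [-0.02 -0.02  0.05] open 0.0938 j6 -2.17
dp [ 0.0051 -0.012   0.0706] ang [-0.0004  0.0017  0.0089]
```

```bash
python3 - <<'E'
s=open('h.py').read().replace("def cam(n):","import functools\n@functools.lru_cache\ndef cam(n):"); open('h.py','w').write(s)
E
cat > fit.py <<'E'
from h import *
from scipy.optimize import least_squares
def fit(n,I,c0,r0,r1,z,dark):
    G=I.mean(2).astype(np.float32); P=[]
    for t in np.arange(0,6.28,.1):
        r=np.arange(r0,r1,.0003); W=np.c_[c0[0]+r*np.cos(t),c0[1]+r*np.sin(t),np.full(len(r),z)]
        p=np.array([proj(n,w) for w in W],np.float32); v=cv2.remap(G,p[:,:1].copy(),p[:,1:].copy(),cv2.INTER_LINEAR).ravel()
        if not dark: v=-v
        w=(v.min()+25-v).clip(0); P.append((W*w[:,None]).sum(0)[:2]/w.sum())
    P=np.array(P); f=lambda q:np.hypot(*(P-q[:2]).T)-q[2]
    s=least_squares(f,[*c0,.023],loss='soft_l1',f_scale=.0005); return s.x.round(4),np.median(abs(s.fun)).round(5)
T=np.load('pics/T5.npy');S=np.load('pics/S5.npy')
for n,I,c in(("top",T,(.589,.0243)),("scene",S,(.587,.0245))):
    print(n,"gap",fit(n,I,c,.0195,.0262,.078,True),"ring ridge",fit(n,I,c,.0235,.031,.080,False))
for c in((.589,.0243),):
    a=np.arange(-.9,.95,.1); D=T[:,:,0].astype(np.float32)-T[:,:,2]
    for r in(.0105,.0115,.0125,.0135):
        p=np.array([proj("top",[c[0]-r*np.cos(t),c[1]-r*np.sin(t),.078]) for t in a],np.float32)
        print(r,cv2.remap(D,p[:,:1].copy(),p[:,1:].copy(),1).ravel().round())
E
python3 fit.py
```

```text
top gap (array([0.5893, 0.0253, 0.0224]), np.float64(0.00028)) ring ridge (array([0.5892, 0.0253, 0.0274]), np.float64(0.00031))
scene gap (array([0.5873, 0.0244, 0.0219]), np.float64(0.0004)) ring ridge (array([0.5878, 0.0255, 0.0272]), np.float64(0.00058))
0.0105 [ 37.  40.  49.  52.  52.  62.  78.  92. 104. 115. 115. 115. 107.  98.
  93.  74.  57.  45.  45.]
0.0115 [ 21.  25.  27.  27.  26.  39.  56.  74.  93. 109. 109. 112. 100.  88.
  71.  52.  28.  27.  29.]
0.0125 [ 11.  16.  13.  15.  17.  23.  36.  52.  81. 101.  98.  96.  87.  76.
  53.  32.  18.  16.  17.]
0.0135 [10. 12. 11. 11. 11. 10. 18. 34. 67. 85. 85. 83. 77. 63. 39. 19. 15. 11.
 10.]
```

Emit:
{"method": "move_arm", "body": {"commands": [{"hand":-1,"dp":[0.005,-0.012,0.015],"angular":[0,0.002,0.009]},{"hand":-1,"dp":[0,0,0.01],"angular":[0,0,0]},{"hand":-1,"dp":[0,0,0],"angular":[0,0,0]},{"hand":-1,"dp":[0,0,0],"angular":[0,0,0]}]}}

```text
time_s: 8.9
tcp_pos: [0.5475, -0.2779, 0.1295]
ee_rot: [-3.141, 0.001, -3.064]
ft_force: [0.0, -0.2, 0.5]
opening: 0.094
```

```bash
python3 -c "
from h import *
go(.5461,-.2801,.082,np.pi+.075)"
```

```text
pos [ 0.5475 -0.2779  0.1295] rot [-3.1407e+00  7.0000e-04 -3.0637e+00] t 8.9 F [ 0.  -0.2  0.5] M [0.04 0.01 0.01] open 0.094 j6 -2.18
dp [ 0.0016 -0.002   0.0475] ang [-0.0009  0.0007  0.0029]
```

Emit:
{"method": "move_arm", "body": {"commands": [{"hand":-1,"dp":[0.0015,-0.002,0.015],"angular":[0,0,0.002]},{"hand":-1,"dp":[0,0,0.015],"angular":[0,0,0]},{"hand":-1,"dp":[0,0,0.01],"angular":[0,0,0]},{"hand":-1,"dp":[0,0,0],"angular":[0,0,0]},{"hand":-1,"dp":[0,0,0],"angular":[0,0,0]}]}}

```text
time_s: 9.4
tcp_pos: [0.5462, -0.2795, 0.0856]
ee_rot: [-3.141, 0.0, -3.065]
ft_force: [-0.5, -0.1, -0.3]
opening: 0.0937
```

```bash
python3 -c "
from h import *
go(.5461,-.2801,.082,np.pi+.075)"
```

```text
pos [ 0.5462 -0.2795  0.0856] rot [-3.1411e+00  2.0000e-04 -3.0652e+00] t 9.4 F [-0.5 -0.1 -0.3] M [ 0.04 -0.01  0.03] open 0.0937 j6 -2.18
dp [ 0.0001 -0.0006  0.0036] ang [-0.0005  0.0002  0.0014]
```

Emit:
{"method": "move_arm", "body": {"commands": [{"hand":-1,"dp":[0,-0.0005,0.004],"angular":[0,0,0]},{"hand":1,"dp":[0,0,0],"angular":[0,0,0]},{"hand":1,"dp":[0,0,0],"angular":[0,0,0]},{"hand":1,"dp":[0,0,0],"angular":[0,0,0]},{"hand":1,"dp":[0,0,0],"angular":[0,0,0]},{"hand":1,"dp":[0,0,0],"angular":[0,0,0]},{"hand":1,"dp":[0,0,0],"angular":[0,0,0]},{"hand":1,"dp":[0,0,0],"angular":[0,0,0]}], "newtons": 20}}

```text
time_s: 10.2
tcp_pos: [0.5469, -0.2805, 0.0829]
ee_rot: [-3.14, 0.002, -3.065]
ft_force: [0.6, 0.6, -1.1]
opening: 0.0415
```

Emit:
{"method": "move_arm", "body": {"commands": [{"hand":1,"dp":[0,0,0],"angular":[0,0,0]},{"hand":1,"dp":[0,0,0],"angular":[0,0,0]},{"hand":1,"dp":[0,0,0],"angular":[0,0,0]}], "newtons": 50}}

```text
time_s: 10.5
tcp_pos: [0.5469, -0.2804, 0.0829]
ee_rot: [-3.14, 0.002, -3.065]
ft_force: [-0.0, 0.6, 0.6]
opening: 0.0212
```

```bash
python3 -c "
from h import *
go(.5461,-.2801,.082,np.pi+.075)"
```

```text
pos [ 0.5469 -0.2804  0.0829] rot [-3.1398e+00  2.5000e-03 -3.0653e+00] t 10.5 F [-0.   0.6  0.6] M [ 0.24  0.02 -0.05] open 0.0212 j6 -2.18
dp [0.0008 0.0003 0.0009] ang [-0.0018  0.0025  0.0013]
```

Emit:
{"method": "move_arm", "body": {"commands": [{"hand":1,"dp":[0,0,-0.01],"angular":[0,0,0]},{"hand":1,"dp":[0,0,-0.02],"angular":[0,0,0]},{"hand":1,"dp":[0,0,-0.025],"angular":[0,0,0]},{"hand":1,"dp":[0,0,-0.025],"angular":[0,0,0]},{"hand":1,"dp":[0,0,-0.02],"angular":[0,0,0]},{"hand":1,"dp":[0,0,0],"angular":[0,0,0]}]}}

```text
time_s: 11.1
tcp_pos: [0.5456, -0.2797, 0.1872]
ee_rot: [3.141, -0.001, -3.065]
ft_force: [-0.0, 0.6, -3.2]
opening: 0.0218
```

```bash
python3 -c "
from h import *
go(.5893,.0252,.19,np.pi+.14)"
```

```text
pos [ 0.5456 -0.2797  0.1872] rot [ 3.1412e+00 -1.2000e-03 -3.0652e+00] t 11.1 F [-0.   0.6 -3.2] M [-0.01 -0.02  0.  ] open 0.0218 j6 -2.18
dp [-0.0669  0.3007 -0.0028] ang [ 0.0004 -0.0012 -0.0636]
```

Emit:
{"method": "move_arm", "body": {"commands": [{"hand":1,"dp":[-0.005,0.02,0],"angular":[0,0,0]},{"hand":1,"dp":[-0.008,0.035,0],"angular":[0,0,0]},{"hand":1,"dp":[-0.008,0.035,0],"angular":[0,0,0]},{"hand":1,"dp":[-0.008,0.035,0],"angular":[0,0,0]},{"hand":1,"dp":[-0.008,0.035,0],"angular":[0,0,0]},{"hand":1,"dp":[-0.008,0.035,0],"angular":[0,0,0]},{"hand":1,"dp":[-0.005,0.02,0],"angular":[0,0,0]},{"hand":1,"dp":[0,0,0],"angular":[0,0,0]}]}}

```text
time_s: 11.9
tcp_pos: [0.5767, -0.0535, 0.1792]
ee_rot: [3.138, -0.011, -3.068]
ft_force: [0.3, -1.0, -3.2]
opening: 0.0214
```

```bash
python3 -c "
from h import *
go(.5893,.0252,.19,np.pi+.14)"
```

```text
pos [ 0.5767 -0.0535  0.1792] rot [ 3.1383 -0.0105 -3.0678] t 11.9 F [ 0.3 -1.  -3.2] M [-0.03 -0.02 -0.03] open 0.0214 j6 -1.8
dp [-0.0182  0.0776 -0.0107] ang [ 0.0037 -0.0104 -0.0663]
```

Emit:
{"method": "move_arm", "body": {"commands": [{"hand":1,"dp":[-0.007,0.03,-0.004],"angular":[0.003,-0.008,-0.03]},{"hand":1,"dp":[-0.007,0.03,-0.004],"angular":[0,0,-0.025]},{"hand":1,"dp":[-0.003,0.013,0],"angular":[0,0,0]},{"hand":1,"dp":[0,0,0],"angular":[0,0,0]},{"hand":1,"dp":[0,0,0],"angular":[0,0,0]}]}}

```text
time_s: 12.4
tcp_pos: [0.5854, 0.0195, 0.1833]
ee_rot: [3.141, -0.008, -3.013]
ft_force: [0.3, -0.0, -3.4]
opening: 0.0218
```

```bash
python3 -c "
from h import *
go(.5893,.0252,.15,np.pi+.14)
S=robot.camera('scene'); np.save('pics/S6.npy',S)
q=proj('scene',[.589,.0243,.13])
cv2.imwrite('pics/c6.png',crop(S,q,80,100,6))"
```

```text
pos [0.5854 0.0195 0.1833] rot [ 3.1414 -0.008  -3.0133] t 12.4 F [ 0.3 -0.  -3.4] M [ 0.   -0.03  0.02] open 0.0218 j6 -1.73
dp [-0.0048  0.0051  0.0332] ang [ 0.0003 -0.008  -0.0117]
```

View pics/c6.png

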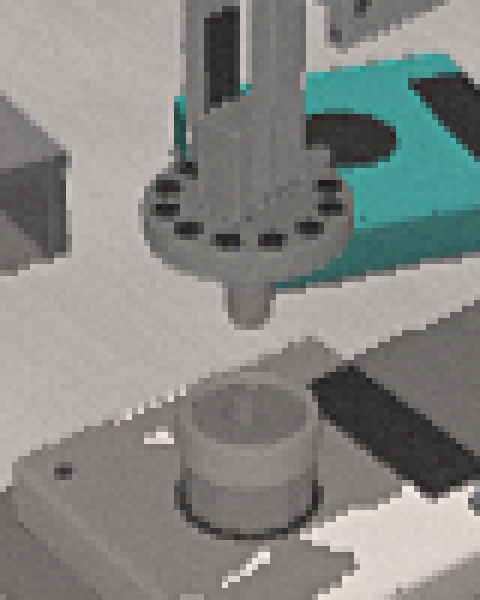

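```bash
python3 - <<'E'
from h import *
q=proj('scene',[.589,.0243,.13]); o=np.array([int(q[0]-40),int(q[1]-50)])
f=lambda P:((proj('scene',P)-o+.5)*6).round(1)
print("tip",f([.5846,.0195,.1184]),"disc c",f([.5846,.0195,.1624]),"disc top",f([.5846,.0195,.1764]),"neck",f([.5875,.025,.078]),f([.5885,.0252,.078]))
G=np.load('pics/S6.npy').mean(2)
for v in(o[1]+48,o[1]+50): print(v,o[0]+33,G[v,o[0]+33:o[0]+50].round())
for v in(o[1]+36,o[1]+38): print(v,o[0]+20,G[v,o[0]+20:o[0]+62].round())
E
```

```text
tip [246.7 321.9] disc c [246.5 229.2] disc top [246.4 198.6] neck [249.6 411.1] [248.  412.2]
179 242 [176. 176. 176. 185. 148. 100. 112. 117. 123. 119. 110.  99.  89. 117.
 116. 124. 127.]
181 242 [174. 178. 173. 180. 143.  94. 110. 117. 118. 121. 115.  96. 155. 185.
 178. 173. 175.]
167 229 [178. 181. 183. 158. 103. 118. 103.  89.  87. 110. 110. 104. 109. 113.
 113. 111. 115. 103. 117. 123. 107.  85. 107. 112. 109. 110. 109. 109.
 113. 103. 105.  82. 105. 116. 101. 117. 122. 118.  93. 125.  98. 119.]
169 229 [179. 178. 183. 165.  94. 101. 115. 117. 119.  56.  36.  40.  47.  66.
 119. 112. 106. 109. 106. 104. 114. 117. 112. 106. 101.  83. 102. 104.
 113.  82.  52.  44.  47.  66. 116. 114. 109. 104.  93. 100.  98.  98.]
```

Ring, rotor and hub agree to under 1 mm in this view (shaft at about crop x 249, neck at x 250). Aligning and going down.

Emit:
{"method": "move_arm", "body": {"commands": [{"hand":1,"dp":[-0.0045,0.005,0.015],"angular":[0,-0.008,-0.01]},{"hand":1,"dp":[0,0,0.01],"angular":[0,0,0]},{"hand":1,"dp":[0,0,0],"angular":[0,0,0]},{"hand":1,"dp":[0,0,0],"angular":[0,0,0]}]}}

```text
time_s: 12.85
tcp_pos: [0.5889, 0.0205, 0.1571]
ee_rot: [-3.141, -0.001, -3.009]
ft_force: [-0.3, -1.3, -2.9]
opening: 0.0216
```

```bash
python3 -c "
from h import *
go(.5893,.0252,.145,np.pi+.14)"
```

```text
pos [0.5889 0.0205 0.1571] rot [-3.1413e+00 -9.0000e-04 -3.0090e+00] t 12.85 F [-0.3 -1.3 -2.9] M [ 0.03  0.02 -0.01] open 0.0216 j6 -1.73
dp [-0.0011  0.0046  0.0121] ang [-0.0003 -0.0009 -0.0074]
```

Emit:
{"method": "move_arm", "body": {"commands": [{"hand":1,"dp":[-0.001,0.0045,0.005],"angular":[0,0,-0.007]},{"hand":1,"dp":[0,0,0],"angular":[0,0,0]},{"hand":1,"dp":[0,0,0],"angular":[0,0,0]}]}}

```text
time_s: 13.15
tcp_pos: [0.5895, 0.0247, 0.1527]
ee_rot: [-3.141, 0.0, -3.002]
ft_force: [-0.1, 0.7, -3.3]
opening: 0.0218
```

```bash
python3 -c "
from h import *
go(.5893,.0252,.145,np.pi+.14)"
```

```text
pos [0.5895 0.0247 0.1527] rot [-3.1411e+00  1.0000e-04 -3.0024e+00] t 13.15 F [-0.1  0.7 -3.3] M [-0.02  0.01  0.04] open 0.0218 j6 -1.73
dp [0.0002 0.0005 0.0077] ang [-0.0005  0.0001 -0.0008]
```

Emit:
{"method": "move_arm", "body": {"commands": [{"hand":1,"dp":[0,0.0005,0.006],"angular":[0,0,0]},{"hand":1,"dp":[0,0,0.005],"angular":[0,0,0]},{"hand":1,"dp":[0,0,0.004],"angular":[0,0,0]},{"hand":1,"dp":[0,0,0],"angular":[0,0,0]}]}}

```text
time_s: 13.55
tcp_pos: [0.5895, 0.0254, 0.1366]
ee_rot: [-3.141, 0.0, -3.002]
ft_force: [-0.5, 0.6, -3.3]
opening: 0.0218
```

```bash
python3 -c "
from h import *
go(.5893,.0252,.128,np.pi+.14)"
```

```text
pos [0.5895 0.0254 0.1366] rot [-3.1411e+00  4.0000e-04 -3.0022e+00] t 13.55 F [-0.5  0.6 -3.3] M [ 0.02 -0.01  0.02] open 0.0218 j6 -1.73
dp [ 0.0002 -0.0001  0.0086] ang [-0.0005  0.0004 -0.0006]
```

Emit:
{"method": "move_arm", "body": {"commands": [{"hand":1,"dp":[0,0,0.004],"angular":[0,0,0]},{"hand":1,"dp":[0,0,0.004],"angular":[0,0,0]},{"hand":1,"dp":[0,0,0],"angular":[0,0,0]}]}}

```text
time_s: 13.85
tcp_pos: [0.5895, 0.0253, 0.1278]
ee_rot: [-3.141, 0.0, -3.002]
ft_force: [0.4, 0.6, -3.0]
opening: 0.0218
```

Emit:
{"method": "move_arm", "body": {"commands": [{"hand":1,"dp":[0,0,0.002],"angular":[0,0,0]},{"hand":1,"dp":[0,0,0.002],"angular":[0,0,0]},{"hand":1,"dp":[0,0,0.002],"angular":[0,0,0]}]}}

```text
time_s: 14.15
tcp_pos: [0.5897, 0.0253, 0.1217]
ee_rot: [-3.141, 0.001, -3.002]
ft_force: [-0.4, 0.0, -2.8]
opening: 0.0219
```

```bash
python3 -c "
from h import *
go(.5893,.0252,.128,np.pi+.14)"
```

```text
pos [0.5897 0.0253 0.1217] rot [-3.1409e+00  9.0000e-04 -3.0022e+00] t 14.15 F [-0.4  0.  -2.8] M [ 0.07 -0.05  0.01] open 0.0219 j6 -1.73
dp [ 0.0004 -0.     -0.0063] ang [-0.0007  0.0009 -0.0006]
```

Already 3 mm below the key-rest height, with no contact force, so the key seems to be in the keyway. Going on down.

Emit:
{"method": "move_arm", "body": {"commands": [{"hand":1,"dp":[0,0,0.002],"angular":[0,0,0]},{"hand":1,"dp":[0,0,0.002],"angular":[0,0,0]},{"hand":1,"dp":[0,0,0.002],"angular":[0,0,0]}]}}

```text
time_s: 14.45
tcp_pos: [0.5897, 0.0253, 0.1153]
ee_rot: [-3.141, 0.001, -3.002]
ft_force: [0.3, 0.2, -2.8]
opening: 0.0218
```

Emit:
{"method": "move_arm", "body": {"commands": [{"hand":1,"dp":[0,0,0.002],"angular":[0,0,0]},{"hand":1,"dp":[0,0,0.002],"angular":[0,0,0]},{"hand":1,"dp":[0,0,0.002],"angular":[0,0,0]}]}}

```text
time_s: 14.75
tcp_pos: [0.5898, 0.0253, 0.1091]
ee_rot: [-3.141, 0.001, -3.002]
ft_force: [-1.8, -0.9, 1.8]
opening: 0.022
```

```bash
python3 -c "
from h import *
go(.5893,.0252,.101,np.pi+.14)"
```

```text
pos [0.5898 0.0253 0.1091] rot [-3.1408e+00  1.3000e-03 -3.0022e+00] t 14.75 F [-1.8 -0.9  1.8] M [ 0.06  0.42 -0.02] open 0.022 j6 -1.73
dp [ 0.0005 -0.      0.0081] ang [-0.0008  0.0013 -0.0006]
```

Emit:
{"method": "move_arm", "body": {"commands": [{"hand":1,"dp":[0.0003,0,0.002],"angular":[0,0.001,0]},{"hand":1,"dp":[0,0,0.002],"angular":[0,0,0]},{"hand":1,"dp":[0,0,0.002],"angular":[0,0,0]}]}}

```text
time_s: 15.05
tcp_pos: [0.5899, 0.0253, 0.1039]
ee_rot: [-3.141, 0.002, -3.002]
ft_force: [-1.8, -0.8, 4.5]
opening: 0.022
```

Emit:
{"method": "move_arm", "body": {"commands": [{"hand":1,"dp":[0,0,0.002],"angular":[0,0,0]},{"hand":1,"dp":[0,0,0.001],"angular":[0,0,0]}]}}

```text
time_s: 15.25
tcp_pos: [0.5899, 0.0253, 0.1013]
ee_rot: [-3.141, 0.002, -3.002]
ft_force: [-3.7, 1.2, 6.9]
opening: 0.0214
```

```bash
python3 -c "
from h import *
go(.5893,.0252,.101,np.pi+.14)"
```

```text
pos [0.5899 0.0253 0.1013] rot [-3.1406e+00  2.0000e-03 -3.0021e+00] t 15.25 F [-3.7  1.2  6.9] M [0.05 0.92 0.  ] open 0.0214 j6 -1.73
dp [ 0.0006 -0.      0.0003] ang [-0.001   0.002  -0.0005]
```

Emit:
{"method": "move_arm", "body": {"commands": [{"hand":1,"dp":[0.0008,0,0.001],"angular":[0,0.002,0]},{"hand":1,"dp":[0,0,0.001],"angular":[0,0,0]}]}}

```text
time_s: 15.45
tcp_pos: [0.5899, 0.0253, 0.1009]
ee_rot: [-3.14, 0.003, -3.002]
ft_force: [-8.9, -0.0, 17.5]
opening: 0.0216
```

```bash
python3 -c "
from h import *
go(.5893,.0252,.101,np.pi+.14)"
```

```text
pos [0.5899 0.0253 0.1009] rot [-3.1404e+00  2.7000e-03 -3.0021e+00] t 15.45 F [-8.9 -0.  17.5] M [0.09 1.94 0.06] open 0.0216 j6 -1.73
dp [ 0.0006 -0.     -0.0001] ang [-0.0012  0.0027 -0.0005]
```

Emit:
{"method": "move_arm", "body": {"commands": [{"hand":1,"dp":[0.001,0,0.001],"angular":[0,0.003,0]}]}}

```text
time_s: 15.55
tcp_pos: [0.5896, 0.0253, 0.1009]
ee_rot: [-3.14, 0.002, -3.002]
ft_force: [0.3, 0.7, 8.3]
opening: 0.0216
```

```bash
python3 -c "
from h import *
go(.5893,.0252,.101,np.pi+.14)
robot.camera('top'); go(.5893,.0252,.101,np.pi+.14)"
```

```text
pos [0.5896 0.0253 0.1009] rot [-3.1402e+00  2.0000e-03 -3.0021e+00] t 15.55 F [0.3 0.7 8.3] M [ 0.4  -0.18  0.03] open 0.0216 j6 -1.73
dp [ 0.0003 -0.     -0.0001] ang [-0.0014  0.002  -0.0005]
pos [0.5897 0.0253 0.1009] rot [-3.1403e+00  2.2000e-03 -3.0022e+00] t 15.6 F [-1.6  0.2  8.3] M [ 0.28  0.3  -0.03] open 0.0214 j6 -1.73
dp [ 0.0004 -0.     -0.0001] ang [-0.0013  0.0022 -0.0006]
```

Emit:
{"method": "move_arm", "body": {"commands": [{"hand":1,"dp":[0.001,0,0.003],"angular":[0,0.002,0]}]}}

```text
time_s: 15.7
tcp_pos: [0.5899, 0.0253, 0.1008]
ee_rot: [-3.14, 0.004, -3.002]
ft_force: [-12.7, 1.6, 41.2]
opening: 0.0215
```

```bash
python3 -c "
from h import *
go(.5893,.0252,.101,np.pi+.14)
robot.camera('top'); go(.5893,.0252,.101,np.pi+.14)"
```

```text
pos [0.5899 0.0253 0.1008] rot [-3.1399  0.0041 -3.0022] t 15.7 F [-12.7   1.6  41.2] M [ 0.38  2.85 -0.  ] open 0.0215 j6 -1.73
dp [ 0.0006  0.     -0.0002] ang [-0.0017  0.0041 -0.0006]
pos [0.5898 0.0253 0.1008] rot [-3.1399  0.004  -3.0021] t 15.75 F [-7.   0.5 26.9] M [ 0.4   1.75 -0.02] open 0.0217 j6 -1.73
dp [ 0.0005 -0.     -0.0002] ang [-0.0017  0.004  -0.0006]
```

```bash
python3 -c "
from h import *
for i in range(4): robot.camera('top'); go(.5893,.0252,.101,np.pi+.14)"
```

```text
pos [0.5898 0.0253 0.1009] rot [-3.1398  0.0042 -3.0021] t 15.8 F [-8.8  0.6 27.3] M [0.43 1.88 0.03] open 0.0216 j6 -1.73
dp [ 0.0005 -0.     -0.0001] ang [-0.0018  0.0042 -0.0005]
pos [0.5898 0.0253 0.1008] rot [-3.1398  0.0041 -3.002 ] t 15.85 F [-8.5  1.9 26.8] M [0.34 1.82 0.01] open 0.0216 j6 -1.73
dp [ 0.0005 -0.     -0.0002] ang [-0.0018  0.0041 -0.0004]
pos [0.5898 0.0253 0.1008] rot [-3.1398  0.0041 -3.0021] t 15.9 F [-9.4  1.2 26.7] M [0.32 1.84 0.02] open 0.0219 j6 -1.73
dp [ 0.0005 -0.     -0.0002] ang [-0.0018  0.0041 -0.0005]
pos [0.5898 0.0253 0.1008] rot [-3.1398  0.0041 -3.0021] t 15.95 F [-8.9  1.1 26.2] M [ 0.36  1.79 -0.02] open 0.022 j6 -1.73
dp [ 0.0005 -0.     -0.0002] ang [-0.0018  0.0041 -0.0005]
```

Emit:
{"method": "move_arm", "body": {"commands": [{"hand":1,"dp":[0.002,0,0.002],"angular":[0,0.004,0]}]}}

```text
time_s: 16.05
tcp_pos: [0.5893, 0.0252, 0.101]
ee_rot: [-3.14, 0.005, -3.002]
ft_force: [3.6, 2.7, 8.9]
opening: 0.0215
```

```bash
python3 -c "
from h import *
for i in range(3): S=robot.camera('scene'); go(.5893,.0252,.101,np.pi+.14)
q=proj('scene',[.589,.0243,.1])
a=crop(S,q,80,100,5)
cv2.imwrite('pics/c7.png',np.hstack([a,cv2.resize(S[:,:,::-1],(400,300)).repeat(1,0)[:300] if 0 else cv2.copyMakeBorder(cv2.resize(S[:,:,::-1],(400,300)),0,200,0,0,0)]))"
```

```text
pos [0.5894 0.0253 0.1009] rot [-3.1395  0.0054 -3.0021] t 16.1 F [ 2.5  2.  14.3] M [ 0.56 -0.28  0.04] open 0.0215 j6 -1.73
dp [ 0.0001 -0.0001 -0.0001] ang [-0.0021  0.0054 -0.0005]
pos [0.5894 0.0253 0.1009] rot [-3.1395  0.0055 -3.0021] t 16.15 F [ 0.9  1.7 14.6] M [ 0.54 -0.04  0.04] open 0.0218 j6 -1.73
dp [ 0.0001 -0.     -0.0001] ang [-0.0021  0.0055 -0.0005]
pos [0.5894 0.0253 0.1009] rot [-3.1395  0.0054 -3.0021] t 16.2 F [ 0.3  1.8 15.3] M [ 0.59 -0.06  0.04] open 0.0222 j6 -1.73
dp [ 0.0001 -0.     -0.0001] ang [-0.0021  0.0054 -0.0005]
```

View pics/c7.png

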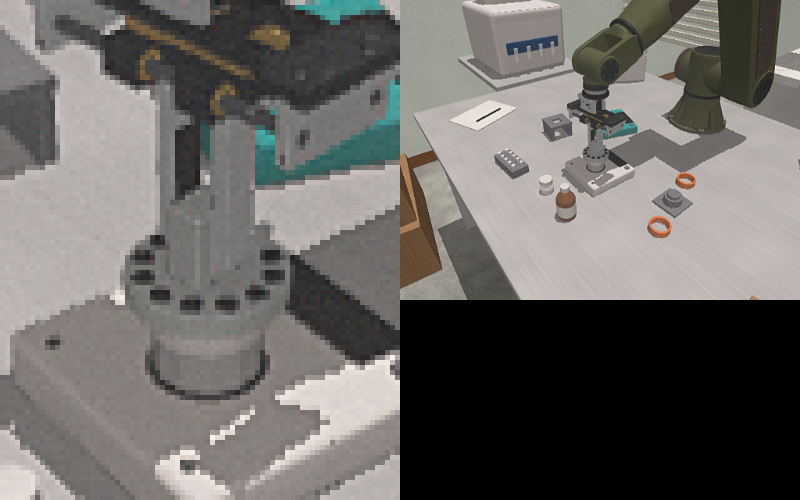

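Bystanders are unmoved and the rotor disc sits on the spacer. A little more press, still with low side force.

Emit:
{"method": "move_arm", "body": {"commands": [{"hand":1,"dp":[0.0015,0,0.0028],"angular":[0,0.003,0]}]}}

```text
time_s: 16.3
tcp_pos: [0.5896, 0.0252, 0.1008]
ee_rot: [-3.139, 0.007, -3.002]
ft_force: [-6.2, 1.7, 28.5]
opening: 0.0219
```

```bash
python3 -c "
from h import *
for i in range(4): S=robot.camera('scene'); go(.5893,.0252,.101,np.pi+.14)"
```

```text
pos [0.5895 0.0253 0.1008] rot [-3.1391  0.0075 -3.002 ] t 16.35 F [-3.8  1.8 22.4] M [ 0.49  0.88 -0.04] open 0.0216 j6 -1.73
dp [ 0.0002 -0.0001 -0.0002] ang [-0.0025  0.0075 -0.0005]
pos [0.5895 0.0253 0.1009] rot [-3.1392  0.0075 -3.0021] t 16.4 F [-3.7  0.8 21.7] M [0.49 0.97 0.01] open 0.0218 j6 -1.73
dp [ 0.0002 -0.     -0.0002] ang [-0.0024  0.0075 -0.0005]
pos [0.5895 0.0253 0.1009] rot [-3.1391  0.0075 -3.002 ] t 16.45 F [-4.   1.6 22.2] M [0.5  0.95 0.01] open 0.0217 j6 -1.73
dp [ 0.0002 -0.     -0.0001] ang [-0.0025  0.0075 -0.0005]
pos [0.5895 0.0253 0.1008] rot [-3.1391  0.0075 -3.002 ] t 16.5 F [-2.6  1.  22.5] M [ 0.49  0.95 -0.04] open 0.0219 j6 -1.73
dp [ 0.0002 -0.     -0.0002] ang [-0.0025  0.0075 -0.0005]
```

Steady at 22 N down and TCP z = 0.1009, against 0.101 predicted for home. Handing in.

```bash
python3 -c "
from h import *
print(robot.finish_job())"
```

```text
the job is handed in; nothing more can be done
None
```

The spacer is on the shoulder, and the rotor is fully home and held down on it. I handed the job in at about 16.5 s with the knob still gripped; no verdict is reported.

- **Spacer:** I put the white ring over the neck. It stopped where predicted (TCP z 0.0615 m against 0.0614 m), and after release both cameras showed it flat around the neck.
- **Rotor:** I lifted it by the knob, turned it to the keyway angle seen from above (about 0.14 rad) and lowered it. The key went straight in, with no contact force at the key-rest height, so no search turn was needed. The ejector spring then came in at about 5 N, rising to 10 N near home.
- **Last checks:**
  - TCP z was 0.1009 m, against 0.101 m predicted for home on the spacer.
  - The downward push was steady at about 22 N plus the rotor's weight.
  - Side force was about 4 N, tool tilt under 0.01 rad, and knob grip 50 N.
  - The bottle, jar and rack look unmoved in the last picture. I judged that by eye and did not measure it.
- **Disagreements and blemishes:**
  - The two cameras differed by 1–2 mm on the neck position, so I used the mean.
  - One pressing step peaked briefly at 41 N at the wrist, carried through the gripped rotor. I then eased it back to 22 N.

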